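# Open the tester candle on the shop table

## Robot

A 6-joint arm with a two-finger parallel gripper is mounted at the origin on the work surface. World frame = base frame: x ahead of the robot, y to its left, z up, the work surface at z = 0. Lengths are in m, angles in rad, forces in N, time in s.
With the tool pointing down it reaches from about 0.4 to 0.925 m from the base axis. Payload 12.5 kg.
Tool frame: the origin (TCP) lies midway between the tips of the shut fingers; the grasp point (between the pads) lies 19 mm behind it (r.hold_point_z is the distance from the TCP to the grasp point, in m); x points along the fingers, y is the direction in which the jaws open and shut, and the axes are right-handed (so a half turn about x gives the same grasp; the last joint's range is limited). The gripper opens to 95 mm and grips with 3 to 60 N. Pads are 20 mm wide; open, the fingers measure 119 mm over their backs; the gripper's body (75 mm by 180 mm) begins 59 mm behind the grasp point.
Start: joints at [-1.415, 0.491, 1.559, -0, 1.092, -0.106], TCP at [0.162, -0.604, 0.215] pointing down, gripper open.
Joint ranges: [-3.1, 3.1], [-0.84, 2.19], [0.05, 2.79], [-1.13, 4.28], [0.06, 2.93], [-2.69, 2.69]. Speed limits (rad/s): [2.22, 2.22, 2.79, 3.14, 3.14, 3.14].

## Interface

Orientations are given as a unit quaternion [w, x, y, z].
In Python, from rig import r, capture, camera_info, close_job, boxes_of, silhouettes gives the robot as it stands.
- The arm moves only by the tool play_rows, never from a script. Its argument "deltas" is a list of rows, each an object of numbers: "tx", "ty", "tz": the shift along the world's x, y, z in mm; "twist": the turn about the world's z in degrees; "fingers": the finger opening in mm, from 0 to 95.1. In form: [{"tx": .., "ty": .., "tz": .., "twist": .., "fingers": ..}, ...]. A call has 1 to 20 rows; each row is the pose to reach, as a shift and turn from the pose commanded when the call began; what a row does not reach only later rows make up. A row lasts 1/12 s, in which the tool goes at most 41.7 mm and 7.16 degrees, less where a joint would pass 70% of its speed; a pose out of reach is approached as far as the arm can. A call with a gripper value outside its range is refused whole. The fingers move at their own pace and stop on an object; the grip force is fixed at half the most. Time passes only in rows, so rows that repeat a pose let the fingers close. It gives the time, the measured TCP pose, the force and the opening at its end, in the units of the state.
- r.get_obs(): the state, without advancing time (a new reading comes with each control period).
- capture(name): name is "scene" or "top"; returns the picture (384x512x3 uint8, red, green, blue); there is no depth.
- camera_info(name): a dict with "vfov" (degrees; the focal length in pixels is half the picture's height over the tangent of half this angle, whatever the lens; pixels are square), "cx", "cy" (the principal point, pixels), "k1" (the pictures are not rectified: a ray, as slopes to the right and down, at radius r is drawn at 1 + k1 r^2 times it, then the intrinsics apply), "rvec" (rotation vector, rad) and "tvec" (3), from world to camera coordinates, as OpenCV has them. Camera axes: x right, y down, z forward; pixel columns grow to the right and rows downward; lengths in m; the calibration is good to about 2 mm. A picture is of the moment at which its call begins. camera_info takes no time and is no camera call.
- close_job(): hands the job in, once; it reports no verdict.
Trained networks look in the newest picture that a camera, given by its name, has taken for a name from the list of things; names that differ only in an ending like _2 or _b are one class to them, and where a whole thing is asked for, a point or a joint stands for the part that bears it (a point fixed in the world has none). Each returns a list of dicts, best first, with "p" (0 to 1); they miss things now and then, are a little off and sometimes report something else, mostly with a low value. They report only what shows in the picture. A call takes as long as a camera call. They do not tell look-alikes from the thing itself.
- boxes_of(label, camera): "centre" ([column, row] in pixels, amid what is visible of it).
- silhouettes(label, camera): "mask" (384x512 bool, what is visible of it) and "centre" ([column, row] in pixels, amid what is visible of it).
The state is a dict: "clock": time; "q": joint angles; "dq": joint speeds; "joint_torque": joint torques, N m; "eef_pos": TCP position; "orientation": TCP orientation; "force": force on the tool from outside, world axes, zero at the start; "moment": the same for the moment, N m; "grip_width": finger opening in m.
Only numpy, scipy, OpenCV 4.12 (cv2) and the standard library are available. Lean on these libraries where they do the work, as an engineer would, in place of code of your own. Each camera call takes 0.05 s, during which the arm holds its last target.

## Task

Put the closed square candle jar out for customers: stand it fully down in the square recess of the wooden block, which keeps it from turning, and unscrew its tight lid anticlockwise with the jar down in the block, turning no further once the threads have let go. Then lift the lid off and finish while still holding it in the gripper: level and at rest over the middle of the jar, clear of it by about a finger's width, with the jar still down in the block. Leave the other goods on the table where they are.

Things in the scene. Friction and masses are not known exactly. Their poses are not given: they have to be found in the camera images.
- jar: The square candle jar, glass with pale wax, the only square-bodied jar; loose, 0.24 to 0.48 kg. Origin at the centre of its underside, z up, x and y square to its sides. Body 58 x 58 mm and 60 mm high with a flat shoulder; above it a round neck 41 mm across. 87 mm high with its lid on. It can be carried by the lid or by its body.
- jar_mouth (a point): On the jar's axis 85 mm above its underside: top of the rubber seal (35 mm across) on the neck while the lid is on. The seal presses the lid up with about 10 to 16 N, so the lid is tight (a few tenths of a newton metre) and a jar not held in the block turns with it. With the lid off the seal springs up 3 mm; the lid is clear once its lower edge is above that.
- lid: The square jar's round metal lid: 56 mm across, 21.5 mm high, 45 g, 19.5 mm deep inside. Origin at the centre of its open lower edge, z up. Screwed on, this edge is 65.5 mm above the jar's underside, 5.5 mm above the shoulder. Unscrews anticlockwise from above. It is clear of the jar when the edge is 88 mm or more above the jar's underside.
- lid_top (a point): Centre of the lid's top, 21.5 mm above its lower edge. The thread lets go after 45 to 90 degrees of anticlockwise turn relative to the jar (70 is a good middle; beyond about 95 the next thread is in the way). The lid can be kept at its height meanwhile (it would rise at most 3 mm), then lifts straight off freely.
- lid_rim (a point): Point on the lid's lower edge, 28 mm from its axis along the lid's x. With the lid screwed tight this lies over the jar's +x side (0 to 4 degrees anticlockwise of it), so its bearing in the jar's frame shows how far the lid has turned.
- stand: The wooden tester block, fixed to the table: 120 x 120 mm, 36 mm high, with a square recess in its top. Origin at the centre of its underside; x and y square to its sides and to the recess.
- stand_hole0 (a point): Centre of the mouth of the block's recess, 36 mm above the table. Recess 62 x 62 mm, 22 mm deep (its floor 14 mm above the table), mouth bevelled by 4 mm. A jar in it can turn about 4 degrees either way before the walls hold it.
- round_jar: Another candle jar, round, 62 mm across and 87 mm high, with a similar lid; not to be touched. Origin at the centre of its underside.
- bowl: Small white bowl, 72 mm across, 35 mm high; bystander.
- candle: White pillar candle, 58 mm across, 95 mm high; bystander.
- bottle: Amber bottle, 56 mm across, 120 mm high; bystander.
- matchbox: Cardboard matchbox, 55 x 36 x 16 mm; bystander.
- pot: Small terracotta flower pot, 80 mm across, 70 mm high; bystander.
- spatula: Wooden spatula lying flat, 160 mm long; bystander.
Things that resemble listed ones, but are neither listed nor needed, are in the scene too. Leave any purple look-alike of the jar alone.

How it is judged:
On the way, in this order (a step that is already met when the one before it is completed fails the run):
1. the square jar stands fully down in the block's recess with its lid still screwed on (horizontal distance between jar and stand below 0.008 m and z of jar in the frame of stand between 0.008 and 0.019 m and angle between jar's own z axis and vertical below 0.08 rad and z of lid in the frame of jar below 0.07 m and angle between the x axis of lid and the x axis of jar, either way round below 0.35 rad), for 0.2 s.
2. the lid has been turned on its thread (more than 34 degrees) with the jar down in the recess (horizontal distance between jar and stand below 0.008 m and z of jar in the frame of stand between 0.008 and 0.019 m and angle between jar's own z axis and vertical below 0.08 rad and z of lid in the frame of jar below 0.078 m and angle between the x axis of lid and the x axis of jar, either way round above 0.6 rad), for 0.1 s.
At the end, for the whole second after the job is handed in: The square jar stands upright, fully down in the block's recess; its lid is in the gripper, at rest, level within 11 degrees, centred over the jar within 20 mm, its lower edge between 88.5 and 135 mm above the jar's underside (0.5 to 47 mm above the sprung-up seal), touching neither jar nor seal (horizontal distance between jar and stand below 0.008 m and z of jar in the frame of stand between 0.008 and 0.019 m and angle between jar's own z axis and vertical below 0.08 rad and z of lid in the frame of jar between 0.0885 and 0.135 m and horizontal distance between lid and jar below 0.02 m and angle between lid's own z axis and vertical below 0.2 rad and contact force between lid and jar below 0.1 N and contact force between the fingers and lid above 1 N and linear speed of lid below 0.03 m/s); the arm keeps its last pose, push and grip.
It fails at once if the lid is turned on far past letting go (more than 127 degrees) before it is lifted off (z of lid in the frame of jar between 0.05 and 0.084 m and x of lid_rim in the frame of jar below -0.0168 m).
It fails at once if one of the other goods is pushed away (more than 40 mm) (distance of any of round_jar, bowl, candle, bottle, matchbox, pot, spatula from where it was at the start of the episode above 0.04 m).
It fails at once if one of the standing goods is tipped over (angle between any of round_jar, candle, bottle's own z axis and vertical above 0.6 rad).
It also fails if it takes over 48 s, if anything falls off the work surface, if the arm or the gripper's body presses on something with over 40 N, if the wrist force passes 120 N, or if a joint passes its speed limit or range.

## Working session

There is one attempt and no reset: what is moved stays moved. The work goes in short steps, Python scripts to look and compute and a tool call to move; the robot and the scene stay as the last step left them, time stands still between calls to the robot, and variables do not carry over. Pictures are saved under pics/ and viewed, and the job is handed in when it is done.

Besides the shell and the picture viewer there is one more tool, called in YAML: its name, and indented under it one key for each argument. play_rows: Moves the arm, as the interface text tells. Its arguments: {"type":"object","properties":{"deltas":{"type":"array","items":{"type":"object","properties":{"tx":{"type":"number"},"ty":{"type":"number"},"tz":{"type":"number"},"twist":{"type":"number"},"fingers":{"type":"number"}}}}},"required":["deltas"]}

```bash
mkdir -p pics; ls
python3 - <<'E'
from rig import r,capture,camera_info
import cv2
for n in("scene","top"):
    im=capture(n); cv2.imwrite(f"pics/{n}0.png",cv2.resize(im[:,:,::-1],(768,576),interpolation=cv2.INTER_CUBIC)); cv2.imwrite(f"pics/raw_{n}0.png",im[:,:,::-1]); print(camera_info(n))
print(r.get_obs(), r.hold_point_z)
E
```

```text
pics
{'vfov': 49.71062484054923, 'cx': 255.1278020282818, 'cy': 198.98577648708076, 'k1': 0.05187530785500343, 'rvec': array([ 1.6713723 ,  2.15281299, -0.65363472]), 'tvec': array([ 0.13899363, -0.40648108,  1.59014354])}
{'vfov': 50.671531101382286, 'cx': 263.7166813341979, 'cy': 195.50745575888342, 'k1': -0.049825124968038766, 'rvec': array([ 2.17703952, -2.19973594,  0.04173202]), 'tvec': array([0.01410955, 0.54420241, 1.15881486])}
{'clock': 0.1, 'q': array([-1.41459877e+00,  4.91460160e-01,  1.55938313e+00,  2.47035616e-05,
        1.09168060e+00, -1.05611526e-01]), 'dq': array([-1.21128869e-03, -1.73380400e-03, -1.42966476e-03,  4.23592528e-05,
       -1.40395016e-03, -5.13614417e-05]), 'joint_torque': array([ 1.94532098e-03, -6.13620687e+01, -2.58607310e+01,  6.93603465e-02,
        4.70270205e-02, -7.18676370e-05]), 'eef_pos': array([ 0.16175616, -0.60349096,  0.21414634]), 'orientation': array([-0.09196602, -0.70105681, -0.09262468,  0.70105797]), 'force': array([ 0.27676069, -0.67203168, -0.00478119]), 'moment': array([0.03371633, 0.01576827, 0.00536279]), 'grip_width': 0.09500785742743154} 0.0188
```

View pics/scene0.png

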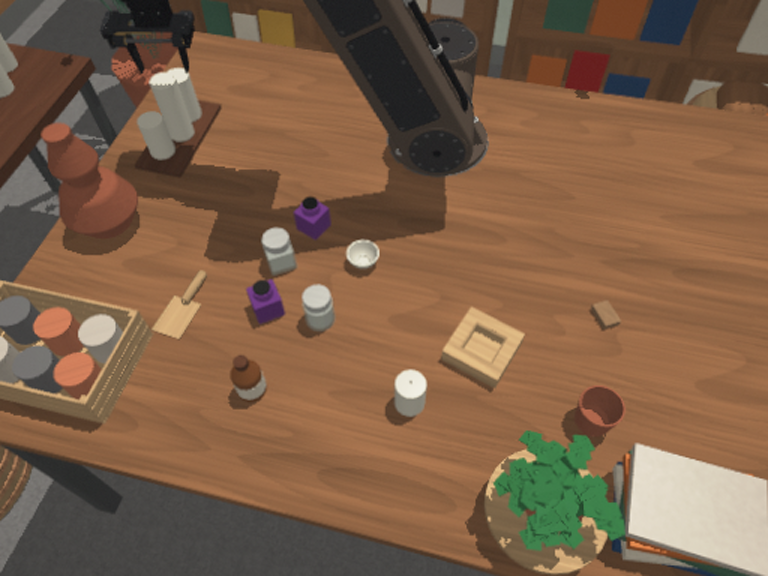

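View pics/top0.png

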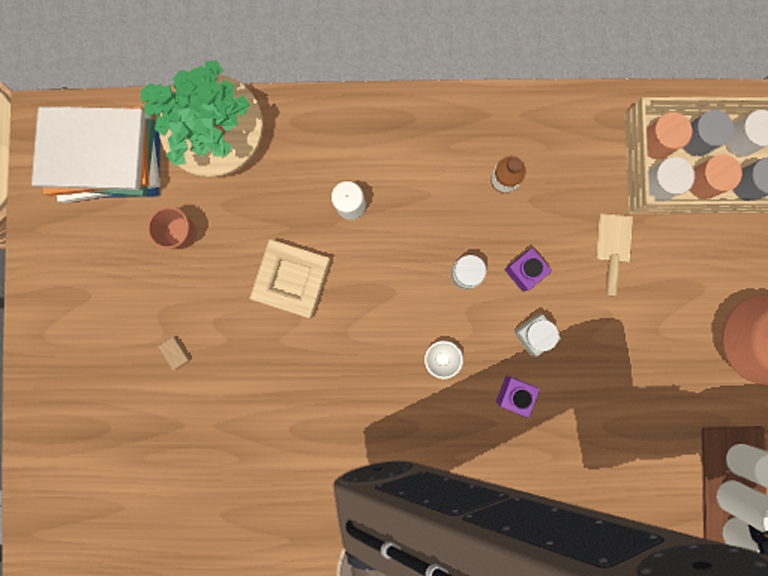

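The pale jar with a square body is at top (538,335) and scene (278,250) in the 768 px pictures. The round jar is at top (470,270). The two purple square jars, at top (528,268) and (519,397), are look-alikes. I'll confirm this in an enlarged crop and run the networks.

```bash
cat > h.py <<'E'
import numpy as np,cv2
from rig import r,capture,camera_info,boxes_of,silhouettes
def cam(n):
    c=camera_info(n); f=192/np.tan(np.radians(c['vfov'])/2); R=cv2.Rodrigues(np.array(c['rvec']))[0]
    K=np.array([[f,0,c['cx']],[0,f,c['cy']],[0,0,1.]]); return K,np.array([c['k1'],0,0,0.]),R,np.array(c['tvec'])
def proj(n,P):
    K,d,R,t=cam(n); return cv2.projectPoints(np.asarray(P,float).reshape(-1,3),R,t,K,d)[0][:,0]
def plane(n,uv,z):
    K,d,R,t=cam(n); x=cv2.undistortPoints(np.asarray(uv,float).reshape(-1,1,2),K,d)[:,0]
    D=np.c_[x,np.ones(len(x))]@R; C=-R.T@t
    return C+D*((z-C[2])/D[:,2])[:,None]
E
python3 - <<'E'
from h import *
for n in("scene","top"):
    im=cv2.imread(f"pics/raw_{n}0.png")
    for l in ("jar","lid","stand"):
        for s in silhouettes(l,n)[:4]:
            m=s['mask']; print(n,l,round(s['p'],2),np.round(s['centre'],1),m.sum(), np.round(plane(n,s['centre'],{'jar':.05,'lid':.087,'stand':.036}[l]),3))
            c=cv2.findContours(m.astype('uint8'),0,2)[0][0]
            print(np.round(cv2.minAreaRect(np.float32(plane(n,c[:,0],.036)[:,:2]))[2],1) if l=='stand' else '')
    u={'scene':(185,167),'top':(355,224)}[n]
    c=im[u[1]-40:u[1]+40,u[0]-50:u[0]+50]; cv2.imwrite(f"pics/crop_{n}0.png",cv2.resize(c,None,fx=7,fy=7,interpolation=cv2.INTER_CUBIC))
    u={'scene':(322,231),'top':(194,186)}[n]
    c=im[u[1]-40:u[1]+40,u[0]-50:u[0]+50]; cv2.imwrite(f"pics/crops_{n}0.png",cv2.resize(c,None,fx=7,fy=7,interpolation=cv2.INTER_CUBIC))
E
```

```text
scene jar 0.94 [181.9 201.1] 535 [[ 0.597 -0.219  0.05 ]]

scene jar 0.57 [210.5 147.9] 493 [[ 0.374 -0.199  0.05 ]]

scene jar 0.54 [184.2 176.4] 240 [[ 0.507 -0.244  0.05 ]]

scene lid 0.61 [183.5 161.5] 243 [[ 0.477 -0.251  0.087]]

scene lid 0.36 [122.5 207.8] 683 [[ 0.681 -0.364  0.087]]

scene stand 0.91 [321.6 231. ] 1758 [[0.587 0.212 0.036]]
71.0
top jar 0.7 [342.8 259.5] 553 [[ 0.362 -0.21   0.05 ]]

top jar 0.6 [353.6 178.8] 500 [[ 0.587 -0.245  0.05 ]]

top jar 0.45 [408.8 162.3] 857 [[ 0.632 -0.402  0.05 ]]

top jar 0.44 [351.6 222.7] 162 [[ 0.464 -0.237  0.05 ]]

top lid 0.73 [363.  220.9] 376 [[ 0.469 -0.26   0.087]]

top stand 0.82 [195.5 184.9] 1837 [[0.576 0.203 0.036]]
72.4
top stand 0.32 [115.7 233.7] 254 [[0.438 0.433 0.036]]
31.6
```

View pics/crop_top0.png

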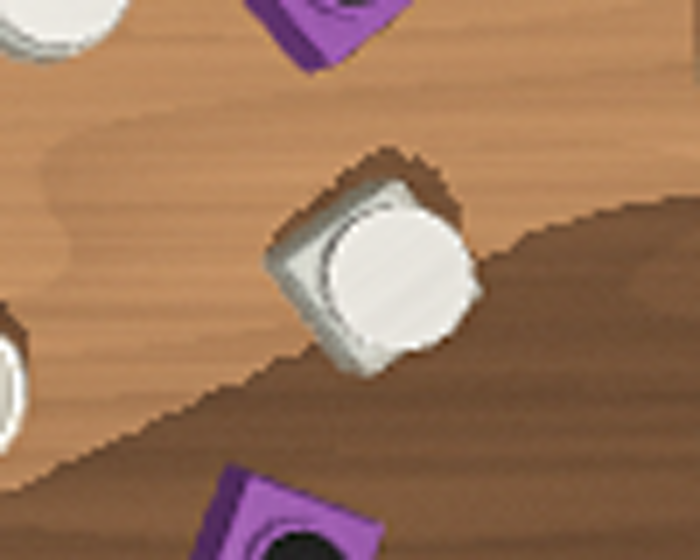

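View pics/crop_scene0.png

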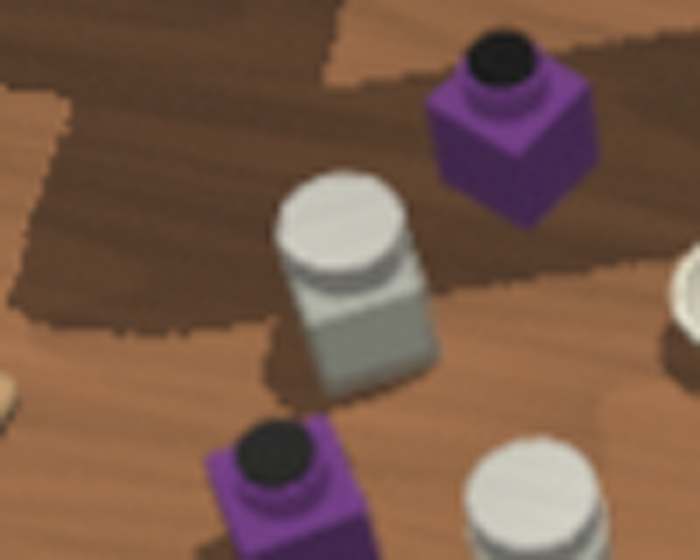

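View pics/crops_top0.png

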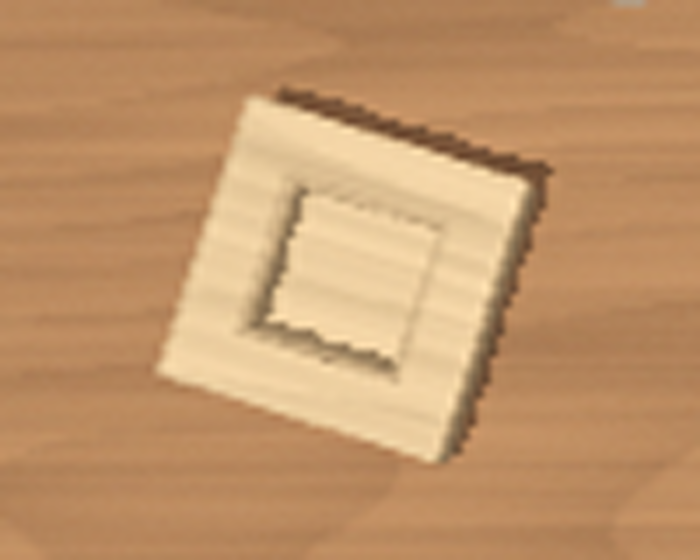

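View pics/crops_scene0.png

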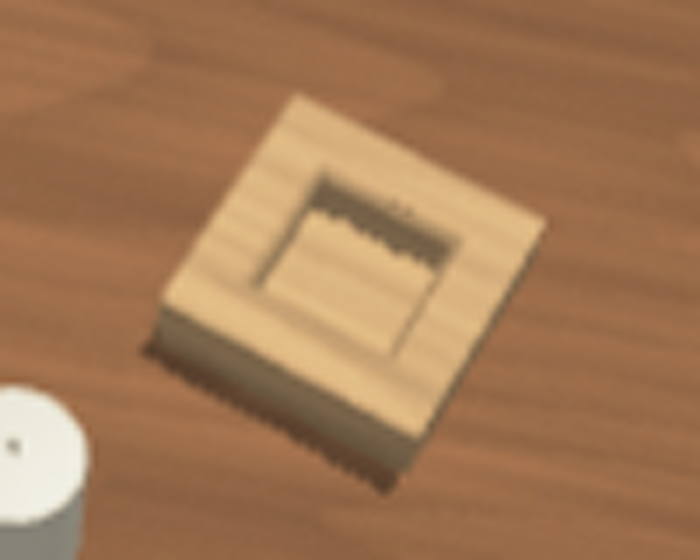

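```bash
cat > fit0.py <<'E'
from h import *
from scipy.optimize import least_squares
def un(u0,pts): return (np.array(pts,float)+.5)/7-.5+np.array([u0[0]-50,u0[1]-40])
def sq(x,y,a,h,z):
    c=np.array([[1,1],[-1,1],[-1,-1],[1,-1]])*h; R=np.array([[np.cos(a),-np.sin(a)],[np.sin(a),np.cos(a)]])
    return np.c_[c@R.T+[x,y],np.full(4,z)]
ut={'scene':(322,231),'top':(194,186)}
S={'top':un(ut['top'],[(247,97),(533,182),(437,463),(158,373)]),'scene':un(ut['scene'],[(297,95),(546,222),(420,437),(163,298)])}
for cams in (['top'],['scene'],['top','scene']):
    def res(p):
        o=[]
        for n in cams:
            q=proj(n,sq(*p,.06,.036)); o.append(np.array([q[np.argmin(((q-s)**2).sum(1))]-s for s in S[n]]).ravel())
        return np.concatenate(o)
    s=least_squares(res,[.58,.207,np.radians(-18)]); print('stand',cams,np.round(s.x[:2],4),np.degrees(s.x[2])%90,np.round(s.fun,1))
uj={'scene':(185,167),'top':(355,224)}
L={'top':un(uj['top'],[(402,277)]),'scene':un(uj['scene'],[(341,222)])}
def rl(p): return np.concatenate([(proj(n,[p[0],p[1],.087])-L[n]).ravel() for n in L])
s=least_squares(rl,[.47,-.26]);print('lid',s.x,s.fun)
for n in L: print(n,plane(n,L[n],.087))
J={'top':[((365,376),.06),((480,291),.06),((267,258),0)],'scene':[((303,330),.06),((333,395),0),((438,355),0)]}
for a0 in (10,30,50,70):
    def res(p):
        o=[rl(p)*1.5]
        for n in J:
            for pt,z in J[n]:
                q=proj(n,sq(*p,.029,z)); s_=un(uj[n],[pt])[0]; o.append(q[np.argmin(((q-s_)**2).sum(1))]-s_)
        return np.concatenate(o)
    s=least_squares(res,[.47,-.26,np.radians(a0)]);print(np.round(s.x[:2],4),np.degrees(s.x[2])%90,s.cost,np.round(s.fun,1))
E
python3 fit0.py
```

```text
stand ['top'] [0.5744 0.2108] 71.86785643020161 [ 0.5 -0.3 -0.7  0.1  0.1  0.   0.1  0.2]
stand ['scene'] [0.5755 0.2122] 72.0529556595632 [-0.  -0.1  0.3 -0.2 -0.1  0.2 -0.3  0.1]
stand ['top', 'scene'] [0.5749 0.2115] 71.9560645530338 [ 0.2 -0.4 -1.  -0.1 -0.1 -0.1 -0.1  0.1 -0.1 -0.4  0.1 -0.4 -0.3 -0.1
 -0.5 -0.1]
lid [ 0.46336043 -0.25681446] [-0.22232403 -0.16976897 -0.19968894 -0.358457  ]
top [[ 0.46289556 -0.25740729  0.087     ]]
scene [[ 0.46457131 -0.25570752  0.087     ]]
[ 0.4633 -0.2568] 35.40346355911935 4.650666346584653 [-0.3 -0.2 -0.3 -0.6  0.7  0.2  1.   0.  -1.6 -0.1  0.2 -1.1 -1.   0.5
  1.   1. ]
[ 0.4633 -0.2568] 35.403477524060946 4.650666346547473 [-0.3 -0.2 -0.3 -0.6  0.7  0.2  1.   0.  -1.6 -0.1  0.2 -1.1 -1.   0.5
  1.   1. ]
[ 0.4633 -0.2568] 35.40348753323129 4.650666346556162 [-0.3 -0.2 -0.3 -0.6  0.7  0.2  1.   0.  -1.6 -0.1  0.2 -1.1 -1.   0.5
  1.   1. ]
[ 0.4633 -0.2568] 35.40349110905917 4.650666346566382 [-0.3 -0.2 -0.3 -0.6  0.7  0.2  1.   0.  -1.6 -0.1  0.2 -1.1 -1.   0.5
  1.   1. ]
```

The crop confirms it: a pale square body with a round white lid, and the other square ones are purple. Next I'll check the jar yaw with an overlay.

Run:
```python
from fit0 import *
out=[]
for n in('top','scene'):
    im=cv2.imread(f"pics/raw_{n}0.png");u=uj[n]
    c=cv2.resize(im[u[1]-40:u[1]+40,u[0]-50:u[0]+50],None,fx=4,fy=4,interpolation=cv2.INTER_CUBIC)
    row=[]
    for a in(32,38):
        d=c.copy()
        for z in(0,.06):
            q=(proj(n,sq(.4633,-.2568,np.radians(a),.029,z))-[u[0]-50,u[1]-40]+.5)*4
            cv2.polylines(d,[q.round().astype(int)],True,(0,0,255) if z else (255,0,0),1)
        row.append(d)
    out.append(np.hstack(row)[:280])
cv2.imwrite('pics/ov0.png',np.vstack(out)[:600,:800])
```

```text
stand ['top'] [0.5744 0.2108] 71.86785643020161 [ 0.5 -0.3 -0.7  0.1  0.1  0.   0.1  0.2]
stand ['scene'] [0.5755 0.2122] 72.0529556595632 [-0.  -0.1  0.3 -0.2 -0.1  0.2 -0.3  0.1]
stand ['top', 'scene'] [0.5749 0.2115] 71.9560645530338 [ 0.2 -0.4 -1.  -0.1 -0.1 -0.1 -0.1  0.1 -0.1 -0.4  0.1 -0.4 -0.3 -0.1
 -0.5 -0.1]
lid [ 0.46336043 -0.25681446] [-0.22232403 -0.16976897 -0.19968894 -0.358457  ]
top [[ 0.46289556 -0.25740729  0.087     ]]
scene [[ 0.46457131 -0.25570752  0.087     ]]
[ 0.4633 -0.2568] 35.40346355911935 4.650666346584653 [-0.3 -0.2 -0.3 -0.6  0.7  0.2  1.   0.  -1.6 -0.1  0.2 -1.1 -1.   0.5
  1.   1. ]
[ 0.4633 -0.2568] 35.403477524060946 4.650666346547473 [-0.3 -0.2 -0.3 -0.6  0.7  0.2  1.   0.  -1.6 -0.1  0.2 -1.1 -1.   0.5
  1.   1. ]
[ 0.4633 -0.2568] 35.40348753323129 4.650666346556162 [-0.3 -0.2 -0.3 -0.6  0.7  0.2  1.   0.  -1.6 -0.1  0.2 -1.1 -1.   0.5
  1.   1. ]
[ 0.4633 -0.2568] 35.40349110905917 4.650666346566382 [-0.3 -0.2 -0.3 -0.6  0.7  0.2  1.   0.  -1.6 -0.1  0.2 -1.1 -1.   0.5
  1.   1. ]
```

View pics/ov0.png

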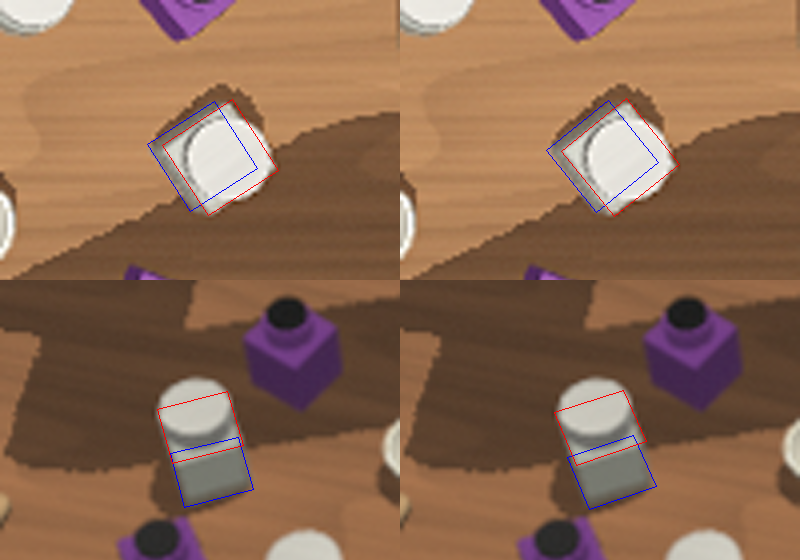

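Yaw near 38° fits both views better. The plan is to grip the body with the jaws at bearing -52° (twist +23), so the pads square the jar up.

play_rows:
  deltas:
    - {"tx":301,"ty":347,"tz":0,"twist":23,"fingers":95}
    - {"tx":301,"ty":347,"tz":0,"twist":23,"fingers":95}
    - {"tx":301,"ty":347,"tz":0,"twist":23,"fingers":95}
    - {"tx":301,"ty":347,"tz":0,"twist":23,"fingers":95}
    - {"tx":301,"ty":347,"tz":0,"twist":23,"fingers":95}
    - {"tx":301,"ty":347,"tz":0,"twist":23,"fingers":95}
    - {"tx":301,"ty":347,"tz":0,"twist":23,"fingers":95}
    - {"tx":301,"ty":347,"tz":0,"twist":23,"fingers":95}
    - {"tx":301,"ty":347,"tz":0,"twist":23,"fingers":95}
    - {"tx":301,"ty":347,"tz":0,"twist":23,"fingers":95}
    - {"tx":301,"ty":347,"tz":0,"twist":23,"fingers":95}
    - {"tx":301,"ty":347,"tz":0,"twist":23,"fingers":95}
    - {"tx":301,"ty":347,"tz":0,"twist":23,"fingers":95}
    - {"tx":301,"ty":347,"tz":0,"twist":23,"fingers":95}
    - {"tx":301,"ty":347,"tz":0,"twist":23,"fingers":95}
    - {"tx":301,"ty":347,"tz":-35,"twist":23,"fingers":95}
    - {"tx":301,"ty":347,"tz":-60,"twist":23,"fingers":95}
    - {"tx":301,"ty":347,"tz":-75,"twist":23,"fingers":95}
    - {"tx":301,"ty":347,"tz":-75,"twist":23,"fingers":95}

```text
clock: 1.98
eef_pos: [0.4609, -0.2572, 0.137]
orientation: [-0.228, -0.668, -0.231, 0.67]
force: [-0.7, -0.2, -0.3]
grip_width: 0.0947
```

play_rows:
  deltas:
    - {"tx":2,"ty":0,"tz":-35,"twist":0,"fingers":95}
    - {"tx":2,"ty":0,"tz":-65,"twist":0,"fingers":95}
    - {"tx":2,"ty":0,"tz":-90,"twist":0,"fingers":95}
    - {"tx":2,"ty":0,"tz":-108,"twist":0,"fingers":95}
    - {"tx":2,"ty":0,"tz":-108,"twist":0,"fingers":95}
    - {"tx":2,"ty":0,"tz":-108,"twist":0,"fingers":70}
    - {"tx":2,"ty":0,"tz":-108,"twist":0,"fingers":50}
    - {"tx":2,"ty":0,"tz":-108,"twist":0,"fingers":45}
    - {"tx":2,"ty":0,"tz":-108,"twist":0,"fingers":40}
    - {"tx":2,"ty":0,"tz":-108,"twist":0,"fingers":40}
    - {"tx":2,"ty":0,"tz":-108,"twist":0,"fingers":40}
    - {"tx":2,"ty":0,"tz":-108,"twist":0,"fingers":40}

```text
clock: 2.98
eef_pos: [0.4647, -0.2566, 0.0322]
orientation: [0.23, 0.669, 0.23, -0.669]
force: [-1.3, 0.9, 7.8]
grip_width: 0.0582
```

```bash
cat > look.py <<'E'
import sys
from h import *
tag=sys.argv[1]; X=np.array([float(v) for v in sys.argv[2:5]])
o=r.get_obs();print(o['clock'],o['eef_pos'].round(4),o['orientation'].round(4),o['force'].round(1),o['moment'].round(2),o['grip_width'].round(4),o['q'].round(2))
out=[]
for n in('scene','top'):
    im=capture(n)[:,:,::-1]; cv2.imwrite(f'pics/raw_{tag}_{n}.png',im); u=proj(n,X)[0].round().astype(int)
    u=np.clip(u,[50,50],[461,333]); c=im[u[1]-50:u[1]+50,u[0]-50:u[0]+50]; print(n,'origin',u-50,'x4')
    out.append(cv2.resize(c,(400,400),interpolation=cv2.INTER_CUBIC))
cv2.imwrite(f'pics/{tag}.png',np.hstack(out))
E
python3 look.py g1 .463 -.257 .06
```

```text
Traceback (most recent call last):
  File "look.py", line 4, in <module>
    o=r.get_obs();print(o['clock'],o['eef_pos'].round(4),o['orientation'].round(4),o['force'].round(1),o['moment'].round(2),o['grip_width'].round(4),o['q'].round(2))
                                                                                                                            ^^^^^^^^^^^^^^^^^^^^^
AttributeError: 'float' object has no attribute 'round'
```

```bash
sed -i "s/o\['grip_width'\].round(4)/round(o['grip_width'],4)/" look.py; python3 look.py g1 .463 -.257 .06
```

```text
2.9833 [ 0.4647 -0.2566  0.0322] [ 0.2303  0.6686  0.2302 -0.6686] [-1.3  0.9  7.8] [ 0.28  0.33 -0.01] 0.0582 [-0.63  0.62  1.95 -0.    0.57  0.28]
scene origin [134 113] x4
top origin [310 173] x4
```

View pics/g1.png

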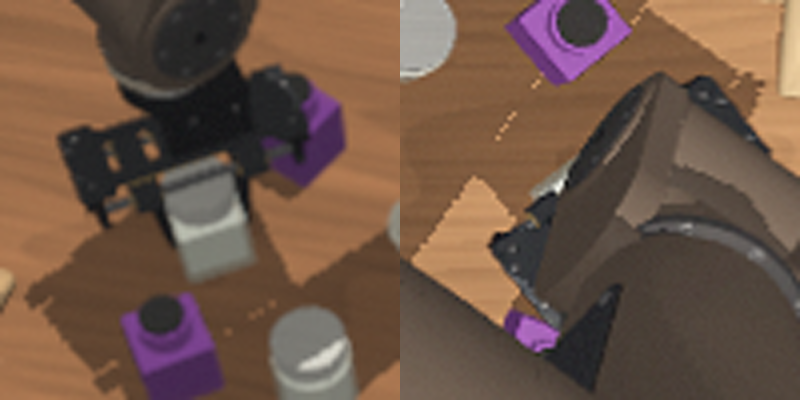

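The jaws read 58.2 mm, flush on the body. Now a lift and check.

play_rows:
  deltas:
    - {"tx":0,"ty":0,"tz":10,"twist":0,"fingers":40}
    - {"tx":0,"ty":0,"tz":30,"twist":0,"fingers":40}
    - {"tx":0,"ty":0,"tz":60,"twist":0,"fingers":40}
    - {"tx":0,"ty":0,"tz":90,"twist":0,"fingers":40}
    - {"tx":0,"ty":0,"tz":120,"twist":0,"fingers":40}
    - {"tx":0,"ty":0,"tz":140,"twist":0,"fingers":40}
    - {"tx":0,"ty":0,"tz":140,"twist":0,"fingers":40}
    - {"tx":0,"ty":0,"tz":140,"twist":0,"fingers":40}
    - {"tx":0,"ty":0,"tz":140,"twist":0,"fingers":40}

```text
clock: 3.83
eef_pos: [0.4642, -0.2563, 0.1708]
orientation: [-0.23, -0.668, -0.231, 0.669]
force: [-0.3, -1.4, -4.2]
grip_width: 0.0584
```

```bash
python3 look.py g2 .463 -.257 .2
```

```text
3.8333 [ 0.4642 -0.2563  0.1708] [-0.2298 -0.6683 -0.2306  0.6689] [-0.3 -1.4 -4.2] [ 0.03 -0.06  0.02] 0.0584 [-0.63  0.41  1.84 -0.    0.89  0.28]
scene origin [127  84] x4
top origin [322 174] x4
```

View pics/g2.png

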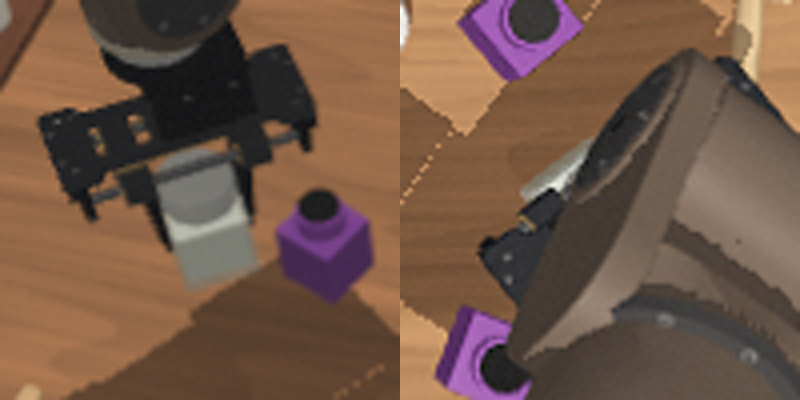

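play_rows:
  deltas:
    - {"tx":5,"ty":20,"tz":0,"twist":2,"fingers":40}
    - {"tx":14,"ty":58,"tz":0,"twist":5,"fingers":40}
    - {"tx":23,"ty":97,"tz":0,"twist":8,"fingers":40}
    - {"tx":32,"ty":136,"tz":0,"twist":11,"fingers":40}
    - {"tx":41,"ty":175,"tz":0,"twist":14,"fingers":40}
    - {"tx":50,"ty":214,"tz":0,"twist":17,"fingers":40}
    - {"tx":60,"ty":253,"tz":0,"twist":20,"fingers":40}
    - {"tx":69,"ty":292,"tz":0,"twist":23,"fingers":40}
    - {"tx":78,"ty":331,"tz":0,"twist":26,"fingers":40}
    - {"tx":87,"ty":370,"tz":0,"twist":29,"fingers":40}
    - {"tx":96,"ty":409,"tz":0,"twist":31,"fingers":40}
    - {"tx":104,"ty":440,"tz":0,"twist":33,"fingers":40}
    - {"tx":109,"ty":460,"tz":0,"twist":34,"fingers":40}
    - {"tx":111,"ty":469,"tz":0,"twist":34,"fingers":40}
    - {"tx":111,"ty":469,"tz":-20,"twist":34,"fingers":40}
    - {"tx":111,"ty":469,"tz":-45,"twist":34,"fingers":40}
    - {"tx":111,"ty":469,"tz":-60,"twist":34,"fingers":40}
    - {"tx":111,"ty":469,"tz":-60,"twist":34,"fingers":40}
    - {"tx":111,"ty":469,"tz":-60,"twist":34,"fingers":40}

```text
clock: 5.52
eef_pos: [0.5754, 0.2116, 0.1106]
orientation: [-0.415, -0.571, -0.416, 0.573]
force: [-0.6, 0.0, -2.5]
grip_width: 0.0583
```

```bash
python3 look.py p1 .575 .212 .09
```

```text
5.5167 [0.5754 0.2116 0.1106] [-0.4151 -0.5713 -0.4157  0.5731] [-0.6  0.  -2.5] [-0.08 -0.11 -0.04] 0.0583 [ 0.24  0.59  1.69 -0.    0.86  0.56]
scene origin [275 168] x4
top origin [138 134] x4
```

View pics/p1.png

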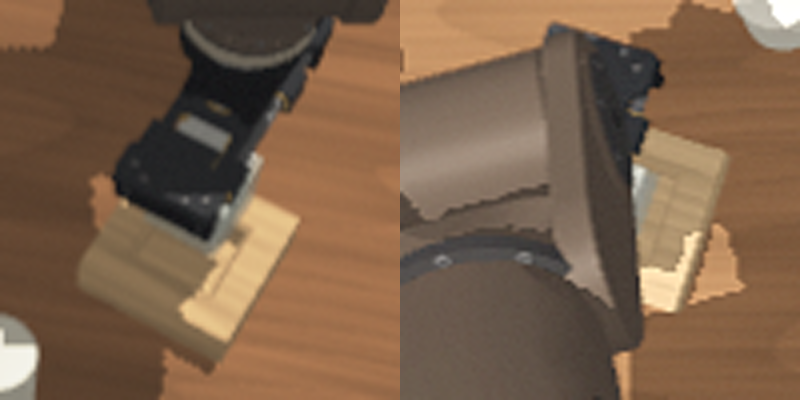

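```bash
python3 - <<'E' | tail -4
from fit0 import *
im=cv2.imread('pics/raw_p1_scene.png');d=cv2.resize(im[168:268,275:375],None,fx=7,fy=7,interpolation=cv2.INTER_CUBIC)[:600]
for z in(.0784,.1384):
    q=(proj('scene',sq(.5754,.2116,np.radians(72),.029,z))-[275,168]+.5)*7
    cv2.polylines(d,[q.round().astype(int)],True,(0,0,255),1)
cv2.imwrite('pics/ov1.png',d)
E
```

```text
[ 0.4633 -0.2568] 35.40348753323129 4.650666346556162 [-0.3 -0.2 -0.3 -0.6  0.7  0.2  1.   0.  -1.6 -0.1  0.2 -1.1 -1.   0.5
  1.   1. ]
[ 0.4633 -0.2568] 35.40349110905917 4.650666346566382 [-0.3 -0.2 -0.3 -0.6  0.7  0.2  1.   0.  -1.6 -0.1  0.2 -1.1 -1.   0.5
  1.   1. ]
```

View pics/ov1.png

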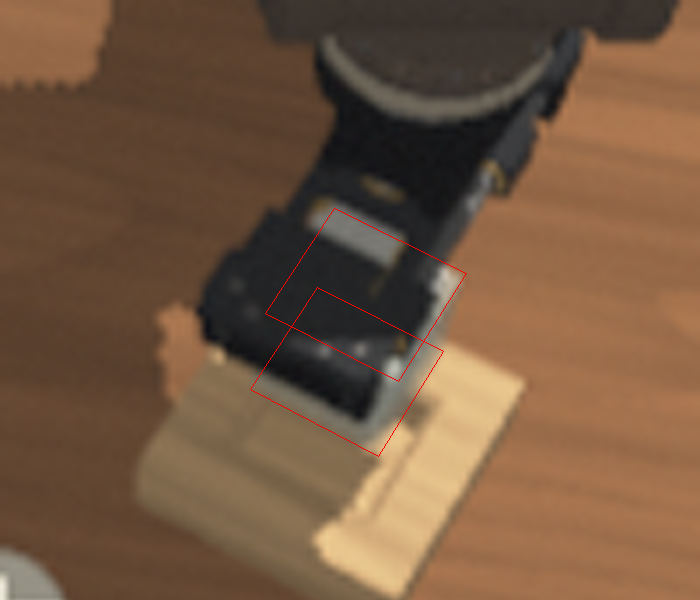

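```bash
python3 - <<'E' | tail -1
from fit0 import *
im=cv2.imread('pics/raw_p1_scene.png');o=np.array([305,195]);d=cv2.resize(im[195:240,305:350],None,fx=13,fy=13,interpolation=cv2.INTER_NEAREST)
d=cv2.convertScaleAbs(d,alpha=1.5)
for (dx,dy),c in (((0,0),(0,0,255)),((-.003,.002),(0,255,0))):
  for z in(.0784,.1384):
    q=(proj('scene',sq(.5754+dx,.2116+dy,np.radians(72),.029,z))-o+.5)*13
    cv2.polylines(d,[q.round().astype(int)],True,c,1)
cv2.imwrite('pics/ov2.png',d)
E
```

```text
1.   1. ]
```

View pics/ov2.png

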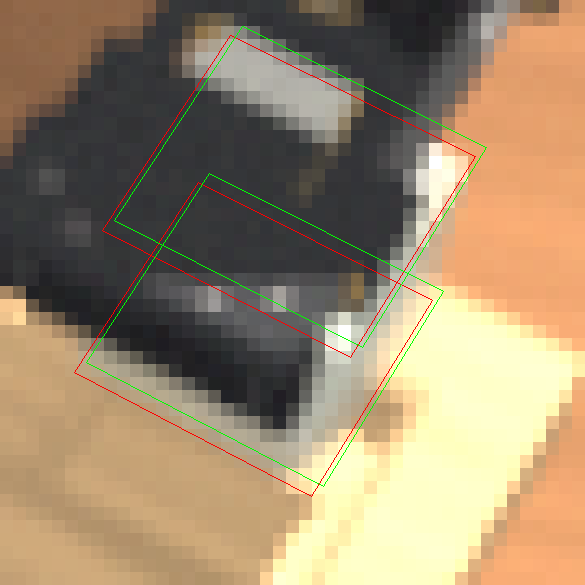

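The overlay agrees with the held jar to about 1 px, within what the bevel takes up. Lowering it.

play_rows:
  deltas:
    - {"tx":0,"ty":0,"tz":-15,"twist":0,"fingers":40}
    - {"tx":0,"ty":0,"tz":-28,"twist":0,"fingers":40}
    - {"tx":0,"ty":0,"tz":-36,"twist":0,"fingers":40}
    - {"tx":0,"ty":0,"tz":-40,"twist":0,"fingers":40}
    - {"tx":0,"ty":0,"tz":-44,"twist":0,"fingers":40}
    - {"tx":0,"ty":0,"tz":-48,"twist":0,"fingers":40}
    - {"tx":0,"ty":0,"tz":-48,"twist":0,"fingers":40}

```text
clock: 6.2
eef_pos: [0.5758, 0.2123, 0.0635]
orientation: [-0.416, -0.572, -0.416, 0.572]
force: [-0.1, -0.0, -2.7]
grip_width: 0.0582
```

```bash
python3 look.py p2 .575 .212 .07
```

```text
6.2 [0.5758 0.2123 0.0635] [-0.4156 -0.572  -0.4156  0.5721] [-0.1 -0.  -2.7] [-0.05 -0.09  0.01] 0.0582 [ 0.25  0.65  1.72 -0.    0.76  0.56]
scene origin [274 172] x4
top origin [140 134] x4
```

play_rows:
  deltas:
    - {"tx":0,"ty":0,"tz":-4,"twist":0,"fingers":40}
    - {"tx":0,"ty":0,"tz":-8,"twist":0,"fingers":40}
    - {"tx":0,"ty":0,"tz":-12,"twist":0,"fingers":40}
    - {"tx":0,"ty":0,"tz":-15,"twist":0,"fingers":40}
    - {"tx":0,"ty":0,"tz":-16,"twist":0,"fingers":40}
    - {"tx":0,"ty":0,"tz":-17,"twist":0,"fingers":40}
    - {"tx":0,"ty":0,"tz":-17,"twist":0,"fingers":40}

```text
clock: 6.88
eef_pos: [0.5758, 0.2123, 0.0465]
orientation: [-0.416, -0.572, -0.416, 0.572]
force: [-0.5, -0.3, -3.0]
grip_width: 0.0584
```

```bash
python3 look.py p3 .575 .212 .07
```

```text
6.8833 [0.5758 0.2123 0.0465] [-0.4156 -0.572  -0.4156  0.5721] [-0.5 -0.3 -3. ] [-0.   -0.08 -0.  ] 0.0584 [ 0.25  0.68  1.73 -0.    0.73  0.56]
scene origin [274 172] x4
top origin [140 134] x4
```

View pics/p3.png

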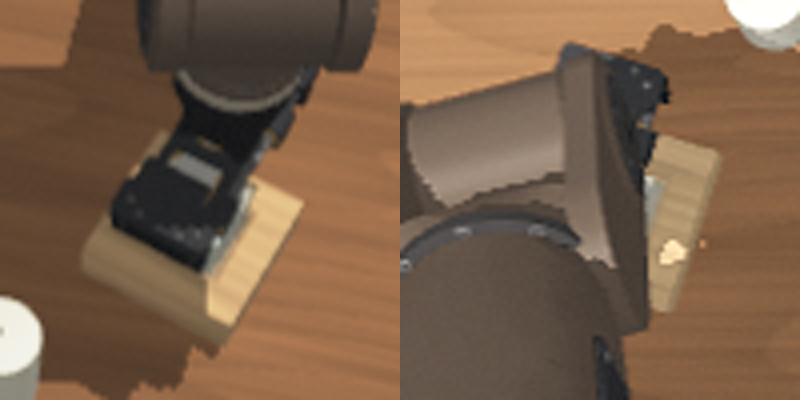

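play_rows:
  deltas:
    - {"tx":0,"ty":0,"tz":-1,"twist":0,"fingers":40}
    - {"tx":0,"ty":0,"tz":-2,"twist":0,"fingers":40}
    - {"tx":0,"ty":0,"tz":-2,"twist":0,"fingers":40}

```text
clock: 7.23
eef_pos: [0.576, 0.2123, 0.0462]
orientation: [0.416, 0.572, 0.415, -0.572]
force: [-3.3, -1.7, 12.4]
grip_width: 0.0585
```

Floor contact came at TCP z 0.0462, the expected full depth. Next I open, rise to lid height with the tips above the shoulder at z 0.074, and look.

play_rows:
  deltas:
    - {"tx":0,"ty":0,"tz":1,"twist":0,"fingers":40}
    - {"tx":0,"ty":0,"tz":1,"twist":0,"fingers":70}
    - {"tx":0,"ty":0,"tz":1,"twist":0,"fingers":90}
    - {"tx":0,"ty":0,"tz":1,"twist":0,"fingers":90}
    - {"tx":0,"ty":0,"tz":1,"twist":0,"fingers":90}
    - {"tx":0,"ty":0,"tz":15,"twist":0,"fingers":90}
    - {"tx":0,"ty":0,"tz":28,"twist":0,"fingers":90}
    - {"tx":0,"ty":0,"tz":34,"twist":0,"fingers":90}
    - {"tx":0,"ty":0,"tz":34,"twist":0,"fingers":90}
    - {"tx":0,"ty":0,"tz":34,"twist":0,"fingers":90}

```text
clock: 8.07
eef_pos: [0.5758, 0.2123, 0.0786]
orientation: [0.416, 0.572, 0.416, -0.572]
force: [-0.7, -0.9, -0.2]
grip_width: 0.0899
```

```bash
python3 look.py p4 .575 .212 .08
```

```text
8.0667 [0.5758 0.2123 0.0786] [ 0.4157  0.5722  0.4156 -0.5719] [-0.7 -0.9 -0.2] [-0.08 -0.09  0.02] 0.0899 [ 0.25  0.63  1.72 -0.    0.79  0.56]
scene origin [274 170] x4
top origin [139 134] x4
```

View pics/p4.png

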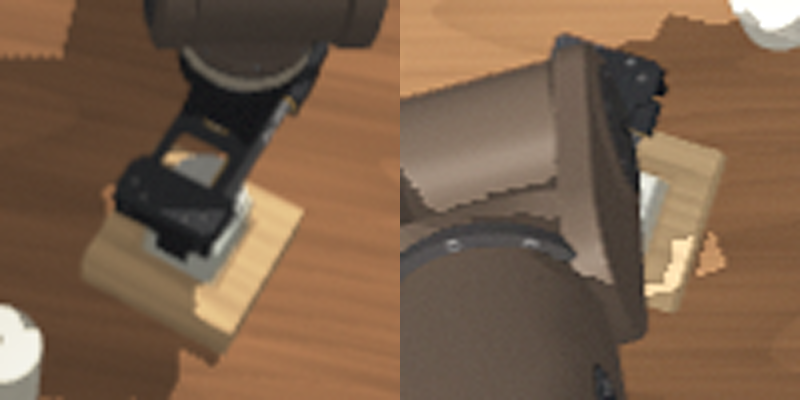

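play_rows:
  deltas:
    - {"tx":-1,"ty":-1,"tz":0,"twist":0,"fingers":90}
    - {"tx":-1,"ty":-1,"tz":0,"twist":0,"fingers":70}
    - {"tx":-1,"ty":-1,"tz":0,"twist":0,"fingers":50}
    - {"tx":-1,"ty":-1,"tz":0,"twist":0,"fingers":40}
    - {"tx":-1,"ty":-1,"tz":0,"twist":0,"fingers":40}
    - {"tx":-1,"ty":-1,"tz":0,"twist":0,"fingers":40}
    - {"tx":-1,"ty":-1,"tz":0,"twist":0,"fingers":40}
    - {"tx":-1,"ty":-1,"tz":0,"twist":0,"fingers":40}

```text
clock: 8.83
eef_pos: [0.575, 0.2113, 0.0787]
orientation: [0.416, 0.572, 0.416, -0.572]
force: [0.5, 0.1, -0.3]
grip_width: 0.0559
```

play_rows:
  deltas:
    - {"twist":3,"fingers":40}
    - {"twist":6,"fingers":40}
    - {"twist":10,"fingers":40}
    - {"twist":14,"fingers":40}
    - {"twist":18,"fingers":40}
    - {"twist":22,"fingers":40}
    - {"twist":26,"fingers":40}
    - {"twist":30,"fingers":40}
    - {"twist":34,"fingers":40}
    - {"twist":38,"fingers":40}
    - {"twist":40,"fingers":40}
    - {"twist":40,"fingers":40}

```text
invalid input at $.deltas[0]: expected keys tx, ty, tz, twist, fingers
```

```bash
python3 look.py t1 .575 .212 .08
```

```text
8.8333 [0.575  0.2113 0.0787] [ 0.4157  0.5722  0.4155 -0.5719] [ 0.5  0.1 -0.3] [-0.11 -0.29  0.  ] 0.0559 [ 0.24  0.63  1.72 -0.    0.79  0.56]
scene origin [274 170] x4
top origin [139 134] x4
```

View pics/t1.png

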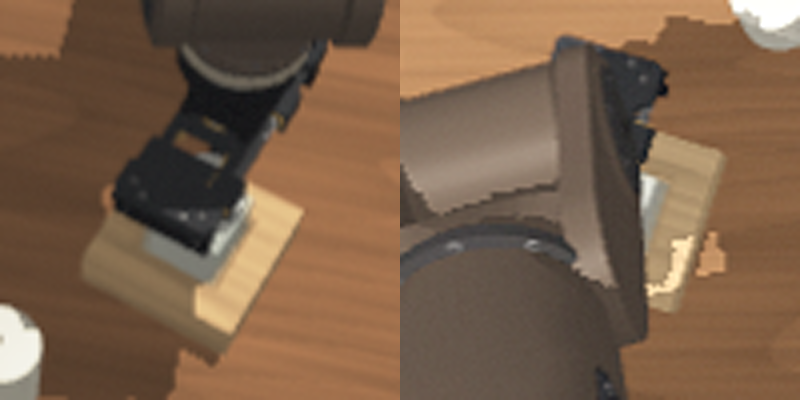

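play_rows:
  deltas:
    - {"tx":0,"ty":0,"tz":0,"twist":3,"fingers":40}
    - {"tx":0,"ty":0,"tz":0,"twist":6,"fingers":40}
    - {"tx":0,"ty":0,"tz":0,"twist":10,"fingers":40}
    - {"tx":0,"ty":0,"tz":0,"twist":14,"fingers":40}
    - {"tx":0,"ty":0,"tz":0,"twist":18,"fingers":40}
    - {"tx":0,"ty":0,"tz":0,"twist":22,"fingers":40}
    - {"tx":0,"ty":0,"tz":0,"twist":26,"fingers":40}
    - {"tx":0,"ty":0,"tz":0,"twist":30,"fingers":40}
    - {"tx":0,"ty":0,"tz":0,"twist":34,"fingers":40}
    - {"tx":0,"ty":0,"tz":0,"twist":37,"fingers":40}
    - {"tx":0,"ty":0,"tz":0,"twist":40,"fingers":40}
    - {"tx":0,"ty":0,"tz":0,"twist":40,"fingers":40}

```text
clock: 9.93
eef_pos: [0.5755, 0.2112, 0.0798]
orientation: [0.587, 0.395, 0.586, -0.394]
force: [0.6, -3.4, 7.9]
grip_width: 0.0559
```

```bash
python3 look.py t2 .575 .212 .08
```

```text
9.9333 [0.5755 0.2112 0.0798] [ 0.5874  0.395   0.5863 -0.394 ] [ 0.6 -3.4  7.9] [-0.46 -0.18  0.04] 0.0559 [ 0.24  0.63  1.72 -0.    0.79 -0.14]
scene origin [274 170] x4
top origin [139 134] x4
```

View pics/t2.png

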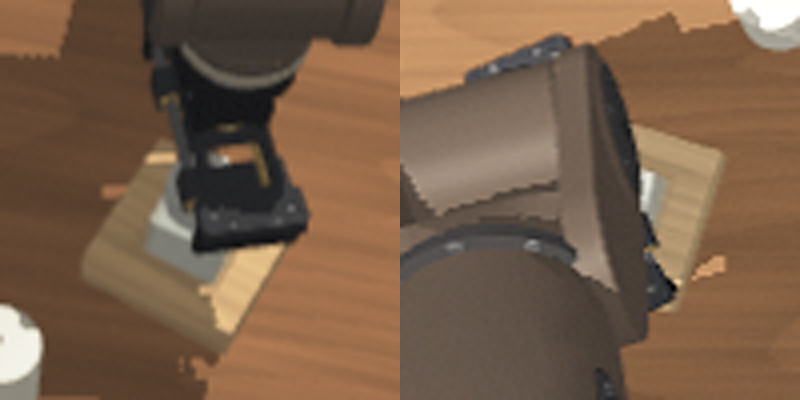

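play_rows:
  deltas:
    - {"tx":0,"ty":0,"tz":0,"twist":4,"fingers":40}
    - {"tx":0,"ty":0,"tz":0,"twist":8,"fingers":40}
    - {"tx":0,"ty":0,"tz":0,"twist":12,"fingers":40}
    - {"tx":0,"ty":0,"tz":0,"twist":16,"fingers":40}
    - {"tx":0,"ty":0,"tz":0,"twist":20,"fingers":40}
    - {"tx":0,"ty":0,"tz":0,"twist":24,"fingers":40}
    - {"tx":0,"ty":0,"tz":0,"twist":28,"fingers":40}
    - {"tx":0,"ty":0,"tz":0,"twist":31,"fingers":40}
    - {"tx":0,"ty":0,"tz":0,"twist":32,"fingers":40}
    - {"tx":0,"ty":0,"tz":0,"twist":32,"fingers":40}

```text
clock: 10.87
eef_pos: [0.576, 0.2113, 0.0802]
orientation: [0.674, 0.219, 0.672, -0.218]
force: [1.0, -2.6, 11.3]
grip_width: 0.0565
```

```bash
python3 look.py t3 .575 .212 .08
```

```text
10.8667 [0.576  0.2113 0.0802] [ 0.6737  0.2186  0.6716 -0.2175] [ 1.  -2.6 11.3] [-0.43 -0.31 -0.05] 0.0565 [ 0.24  0.63  1.72 -0.    0.79 -0.7 ]
scene origin [274 170] x4
top origin [139 134] x4
```

View pics/t3.png

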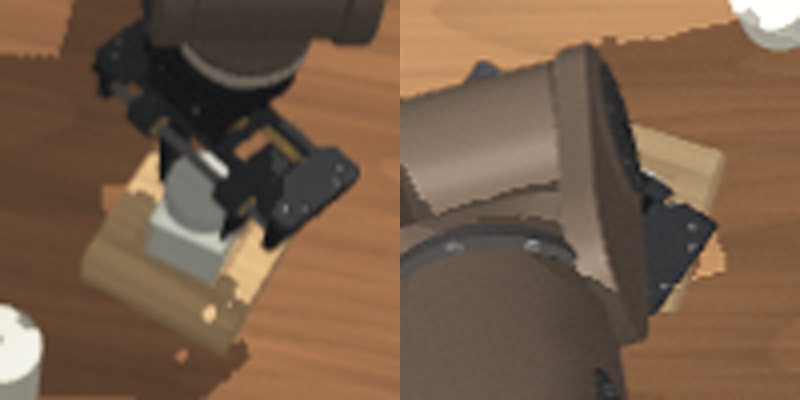

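The 11 N upward force with almost no turning moment suggests the seal is pushing on a free lid. I'll lift gently and check that there is no pull.

play_rows:
  deltas:
    - {"tx":0,"ty":0,"tz":1,"twist":0,"fingers":40}
    - {"tx":0,"ty":0,"tz":2,"twist":0,"fingers":40}
    - {"tx":0,"ty":0,"tz":2,"twist":0,"fingers":40}

```text
clock: 11.22
eef_pos: [0.5754, 0.2113, 0.0813]
orientation: [0.673, 0.219, 0.672, -0.218]
force: [2.7, -1.5, 6.2]
grip_width: 0.0561
```

play_rows:
  deltas:
    - {"tx":0,"ty":0,"tz":1,"twist":0,"fingers":40}
    - {"tx":0,"ty":0,"tz":2,"twist":0,"fingers":40}
    - {"tx":0,"ty":0,"tz":3,"twist":0,"fingers":40}
    - {"tx":0,"ty":0,"tz":4,"twist":0,"fingers":40}
    - {"tx":0,"ty":0,"tz":4,"twist":0,"fingers":40}

```text
clock: 11.63
eef_pos: [0.5747, 0.2113, 0.0846]
orientation: [0.672, 0.218, 0.673, -0.219]
force: [1.1, 0.4, -0.9]
grip_width: 0.0561
```

No pull, so the lid is free. Lifting the edge to about 105 mm above the jar's underside.

play_rows:
  deltas:
    - {"tx":0,"ty":0,"tz":4,"twist":0,"fingers":40}
    - {"tx":0,"ty":0,"tz":9,"twist":0,"fingers":40}
    - {"tx":0,"ty":0,"tz":15,"twist":0,"fingers":40}
    - {"tx":0,"ty":0,"tz":22,"twist":0,"fingers":40}
    - {"tx":0,"ty":0,"tz":29,"twist":0,"fingers":40}
    - {"tx":0,"ty":0,"tz":33,"twist":0,"fingers":40}
    - {"tx":0,"ty":0,"tz":33,"twist":0,"fingers":40}
    - {"tx":0,"ty":0,"tz":33,"twist":0,"fingers":40}
    - {"tx":0,"ty":0,"tz":33,"twist":0,"fingers":40}

```text
clock: 12.38
eef_pos: [0.5746, 0.2112, 0.1175]
orientation: [0.672, 0.218, 0.673, -0.219]
force: [-0.9, -0.3, -1.0]
grip_width: 0.0563
```

```bash
python3 look.py t4 .575 .212 .09
python3 - <<'E'
import cv2
im=cv2.imread('pics/raw_t4_scene.png');cv2.imwrite('pics/t4b.png',cv2.resize(im[185:255,285:355],None,fx=8,fy=8,interpolation=cv2.INTER_CUBIC))
E
```

```text
12.3833 [0.5746 0.2112 0.1175] [ 0.6724  0.2185  0.6726 -0.2185] [-0.9 -0.3 -1. ] [ 0.03 -0.13  0.02] 0.0563 [ 0.24  0.58  1.69  0.    0.87 -0.7 ]
scene origin [275 168] x4
top origin [138 134] x4
```

View pics/t4.png

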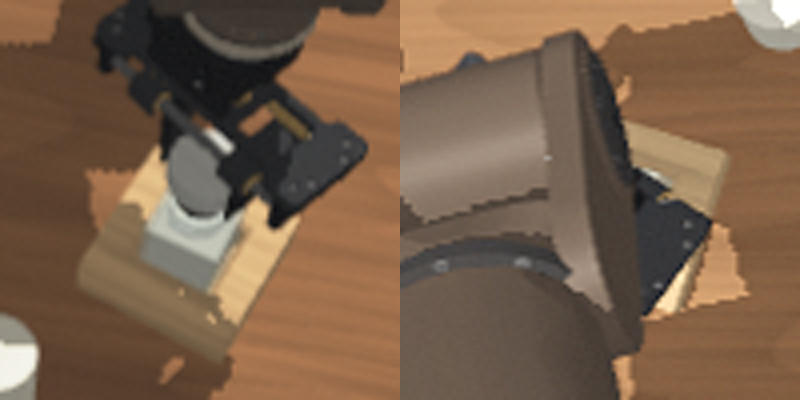

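View pics/t4b.png

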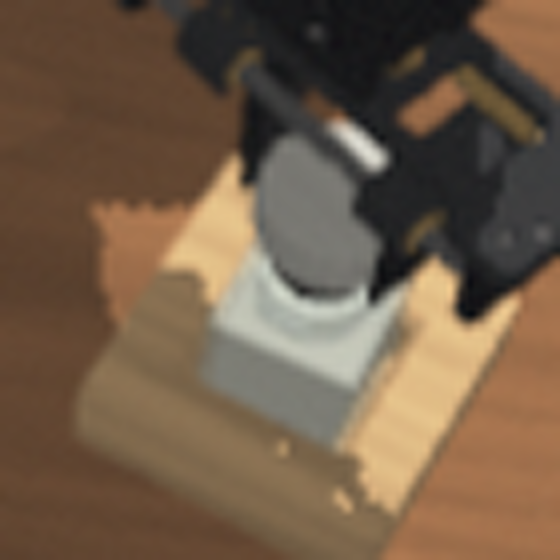

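Run:
```python
from h import *
im=cv2.imread('pics/raw_t4_scene.png');o=np.array([300,180]);c=cv2.resize(im[180:230,300:350],None,fx=8,fy=8,interpolation=cv2.INTER_NEAREST)
c=cv2.convertScaleAbs(c,alpha=1.7)
d=c.copy()
t=np.linspace(0,2*np.pi,60)
for z,R,col in((.119,.028,(0,0,255)),(.1405,.028,(0,255,0)),(.099,.0205,(255,255,0))):
    P=np.c_[.5746+R*np.cos(t),.2112+R*np.sin(t),np.full(60,z)]
    q=(proj('scene',P)-o+.5)*8; cv2.polylines(d,[q.round().astype(int)],True,col,1)
cv2.imwrite('pics/ov4.png',np.hstack([c,d]))
```

```text
(no output)
```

View pics/ov4.png

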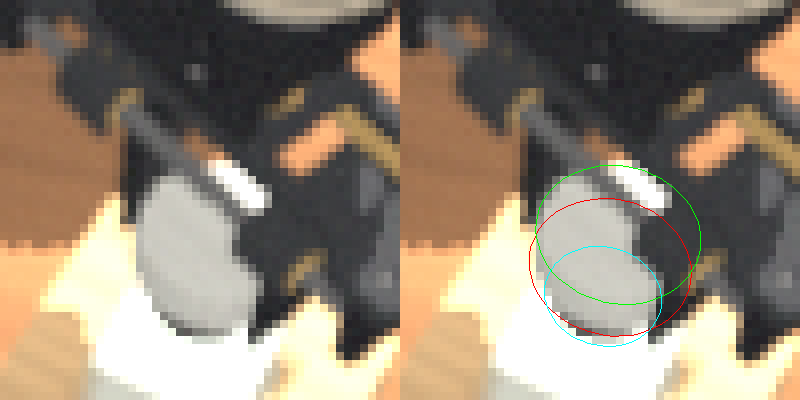

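Run:
```python
import cv2,numpy as np
out=[]
for t in('t3','t4'):
    im=cv2.imread(f'pics/raw_{t}_scene.png')[180:230,300:350].astype(float)
    g=np.clip((im-70)*4,0,255).astype('uint8')
    out.append(cv2.resize(g,None,fx=8,fy=8,interpolation=cv2.INTER_NEAREST))
cv2.imwrite('pics/st.png',np.hstack(out))
g=cv2.imread('pics/raw_t4_scene.png',0)
print(g[198:226,316:334])
```

```text
[[ 24  27  41  54  61  59  60  68  73  72  65  58  32  33  31  38  35  35]
 [ 21  24  30  42  54  59  63  63  69  72  85  98  58  32  34  34  37  34]
 [ 24  25  31  32  43  55  59  62  62  83 128 158 143  86  33  33  37  36]
 [ 22  26  31  31  43  65  69  60  62  81 126 175 201 171 116  34  34  33]
 [ 25  25  35  64  96 103 100  79  60  61  76 131 191 214 185 118  34  34]
 [ 24  27  51  94 120 121 118 105  79  59  61  74 131 194 214 185 120  58]
 [ 26  41  77 110 118 118 120 118 104  80  67  61  77 133 194 214 184  98]
 [ 26  65 106 118 118 118 119 121 118 108  96  77  61  77 133 184 168  87]
 [ 30  79 120 119 118 118 118 119 120 120 117 100  66  61  76 104  87  37]
 [ 48  91 119 118 118 117 117 118 119 120 120 115  93  63  49  39  35  34]
 [111 107 118 118 119 118 117 117 118 119 121 121 112  78  36  35  35  36]
 [146 112 118 118 119 119 118 117 118 118 119 120 112  72  34  37  34  36]
 [151 109 119 117 118 119 119 120 118 118 118 119 108  51  34  33  36  37]
 [146 108 117 118 118 118 119 119 119 117 117 118 108  52  34  35  33  35]
 [150 105 110 117 119 119 118 119 118 119 118 117 
[... 300 characters left out ...]
121 119 119 112  70  28]
 [196 186 163 103 110 111 112 113 117 116 117 119 120 116 117 107  39  24]
 [188 192 188 104 103 112 111 113 115 113 115 118 117 112 111  94  24  24]
 [182 184 192 154  76  93 104 112 112 113 115 114 114 112 109  81  22  19]
 [185 168 186 199 140  67  75  93 103 106 114 112 113 122 129  63  24  32]
 [187 169 176 204 202 145  55  53  72  76  88  89 104 143 171  36  43 101]
 [187 173 172 183 200 197 161 149 124 124 124 136 166 182 183  59 105 164]
 [187 169 168 171 178 190 200 204 192 193 191 191 201 190 170 140 167 187]
 [190 176 168 174 176 175 179 190 193 194 192 184 175 164 169 186 191 177]
 [193 189 179 175 170 176 177 171 165 166 165 165 165 171 185 191 183 155]]
```

View pics/st.png

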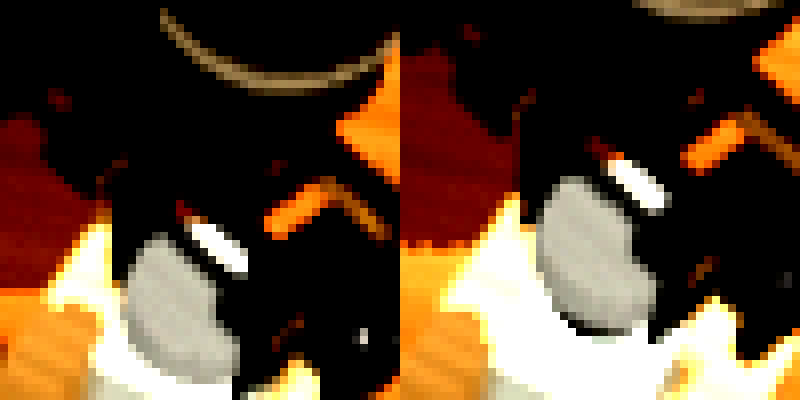

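Stretching the contrast shows the top/side boundary of the lid at the row a level lid predicts (row 218), so it hangs level. Last check: is the jar still down? I'll overlay the shoulder at z 0.074.

```bash
python3 - <<'E' >/dev/null
from fit0 import *
im=cv2.imread('pics/raw_t4_scene.png');o=np.array([295,195]);c=cv2.resize(im[195:250,295:350],None,fx=7,fy=7,interpolation=cv2.INTER_CUBIC);d=c.copy()
for z,h,col in((.074,.029,(0,0,255)),(.036,.029,(255,0,0))):
    q=(proj('scene',sq(.5755,.2122,np.radians(72),h,z))-o+.5)*7; cv2.polylines(d,[q.round().astype(int)],True,col,1)
cv2.imwrite('pics/ov5.png',np.hstack([c,d]))
E
```

```text
(no output)
```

View pics/ov5.png

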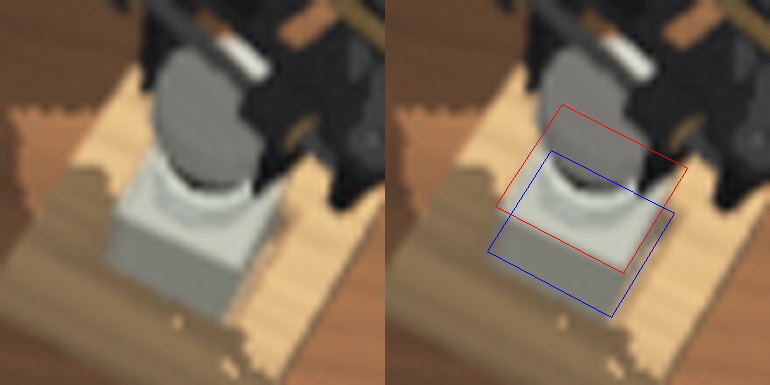

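The jar's shoulder and the line where it meets the block match the fully seated model to within 1 px. The lid is held and still, with a visible gap below it. Handing in.

```bash
python3 -c "
from rig import close_job
print(close_job())"
```

```text
the job is handed in; nothing more can be done
None
```

I stood the square jar in the block's recess, turned its lid 72° anticlockwise and lifted it off. The job is handed in with the lid still in the gripper over the jar, but no verdict was reported.

- **Seating:** I carried the jar by its body. It touched the recess floor at the expected height (TCP z 0.0462). After the lid came off, an overlay still matched a fully seated jar to about 1 px.
- **Unscrewing:** I turned the gripper 40° and then 32°. I did not measure the lid's own angle on the jar, so slip in the grip isn't ruled out. On lifting there was no pull, only about the lid's weight (1 N), so the threads had let go.
- **Final pose:** The lid was held at 56.3 mm grip width and the arm was still. By arm height the lid's edge is about 104 mm above the jar's underside, roughly 16 mm above the sprung seal. It looks level in the scene picture and is centred to about 1 mm by the arm pose.
- **Weaker checks:** The arm hid most of the jar in the top camera, so the final checks rest on the scene camera and the arm readings. One camera check of the held jar, before lowering it, was 1 to 2 px (up to about 4 mm) off the model. The recess took it without any side force. A brief 8 N upward force while first gripping the jar was not explained, but was gone once it was lifted.

The arm's path stayed clear of the other goods and the purple look-alikes, and I saw none of them disturbed. The robot's clock read 12.4 s of the 48 s when I finished.

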